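# Hang the spool clamps in the slotted rack

### The arm

A 7-joint arm with a two-finger parallel gripper is mounted at the origin on the work surface. World frame = base frame: x ahead of the robot, y to its left, z up, the work surface at z = 0. Lengths are in m, angles in rad, forces in N, time in s.
With the tool pointing down it reaches from about 0.425 to 0.925 m from the base axis. Payload 6.8 kg.
Tool frame: the origin (TCP) lies on the front face of the gripper's body, between the roots of the fingers; the fingertips stand 73 mm ahead of it and the grasp point (between the pads) lies 54 mm ahead of it (env.nose_length is the distance from the TCP to the fingertips, in m); z points along the fingers, y is the line along which they close (so a half turn about z gives the same grasp; the last joint's range is limited). The gripper opens to 85 mm and grips with 20 to 120 N. Pads are 22 mm wide; open, the fingers measure 114 mm over their backs; the gripper's body (76 mm by 85 mm) begins 54 mm behind the grasp point. The pads swing forward as they close: fully open they stand 13 mm farther back than shut.
Start: joints at [1.202, 0.477, 0.022, 1.555, -0.011, 1.109, -0.083], TCP at [0.174, -0.652, 0.304] pointing down, gripper open.
Joint ranges: [-2.96, 2.96], [-0.34, 2.1], [-1.41, 1.46], [0.24, 2.44], [-1.37, 4.51], [0.17, 1.92], [-2.96, 2.96]. Speed limits (rad/s): [2.39, 2.39, 3.14, 3.14, 3.14, 3.14, 3.14].

### API

Orientations are given as a unit quaternion [w, x, y, z].
In Python, from cell import env, kin, camera, calibration, job gives the robot as it stands. The module is installed in compiled form; this text tells all that it offers. Calls block until the motion is done:
- env.reach(position, orientation): joint-space move of the TCP to a pose.
- env.movel(position, velocity=0.15, rot=None, stop_force=None): straight line of the TCP; rot=None keeps the orientation; velocity is the mean speed in m/s. With stop_force (N) it stops when the force on the tool has changed by that much, and returns True; else False.
- env.goto_joints(angles): joint-space move.
- env.grip(opening, f_grip=None): finger opening in m; f_grip is the grip in N (None keeps the last); returns when the fingers have stopped.
- env.dwell(seconds).
- kin.inverse_kinematics(position, orientation): joint angles nearest the present ones, or None.
- env.get_state(): the state.
- camera(name): name is "scene" or "top" or "wrist"; returns (picture, depth): 400x640x3 uint8, blue, green, red; 400x640 float32, m along the optical axis (not along the pixel's ray), 0 where there is no reading.
- calibration(name): a dict with "fx", "fy", "cx", "cy" (pixels), "k1" (the pictures are not rectified: a ray, as slopes to the right and down, at radius r is drawn at 1 + k1 r^2 times it, then the intrinsics apply), "rvec" (rotation vector, rad) and "tvec" (3), from world to camera coordinates, as OpenCV has them. Camera axes: x right, y down, z forward; pixel columns grow to the right and rows downward; lengths in m; the calibration is good to about 2 mm. A picture is of the moment at which its call begins: read the wrist's pose just before it. calibration takes no time and is no camera call; for the wrist camera it gives the pose at the moment of the call.
A pose or a line that the arm cannot do raises env.PlanningError and nothing moves.
- job.job_done(): hands the job in; it is judged then, once.
The state is a dict: "time": time; "qpos": joint angles; "joint_velocities": joint speeds; "joint_torque": joint torques, N m; "tcp_pos": TCP position; "orientation": TCP orientation; "force": force on the tool from outside, world axes, zero at the start; "torque": the same for the moment, N m; "opening": finger opening in m; "gripper_force": force on a finger pad.
Only numpy, scipy, OpenCV 4.12 (cv2) and the standard library are available. Lean on these libraries where they do the work, as an engineer would, in place of code of your own. Each camera call takes 0.05 s, during which the arm holds its last target. There are 200 camera calls.

### The job

Put the luthier's spool clamps away: first draw the keeper out of the rack and stand it in the wooden block. Then hang every spool clamp in the rack, its rod through the slot with the wooden disc above the board and the steel disc below, each slid in from the mouth and right round the corner into the long leg of the slot. When all hang there, stand the keeper fully down in its notch in the rack again, leaving the glue bottle, the tin and the plane alone.

Things in the scene. Friction and masses are not known exactly. Their poses are not given: they have to be found in the camera images.
- rack: fixed plywood board 16 mm thick on four 18 mm corner legs (at x -72, 50; y -50, 244 mm), top 80 mm up. Origin on the bench under the corner of its L-shaped slot; mouth side -x, long leg to +y. Board x -84 to 60, y -60 to 254 mm. Slot 18 mm wide, cut through: short leg on y = 0 from the open mouth to the corner, long leg on x = 0 to y = 225. At (-50, 0) a 35 mm square notch for the keeper
- slot_mouth (a point): middle of the slot's open mouth, on the board's top edge, at rack (-84, 0, 80) mm; axes as the rack
- slot_corner (a point): corner of the slot, on the board's top, at rack (0, 0, 80) mm
- slot_end (a point): where a clamp rod stands when it touches the closed end of the long leg, on the board's top, at rack (0, 216, 80) mm
- notch (a point): centre of the keeper's square notch, on the board's top, at rack (-50, 0, 80) mm; with the keeper in it no clamp can pass
- keeper: keeper plug, 92 mm tall, round about z: steel shank 30 mm across from 0 to 40 mm (foot chamfered), wooden flange 48 mm across to 48 mm, wooden knob 26 mm across from 48 to 92 mm to grip. Origin at the centre of the shank's underside, z to the knob. 0.16 kg. Starts in the rack's notch. Seated, the flange lies on the board or block: origin 40 mm up in the rack, 20 mm in the block
- block: fixed dark wooden block 70 x 70 x 60 mm high with an upright bore 35 mm wide right through its middle; origin at the centre of its underside, z up
- block_hole0 (a point): centre of the bore's mouth, on the block's top, 60 mm above the bench
- clamp1: spool clamp, 124 mm tall, round about z: dark steel disc 44 mm across from 0 to 18 mm, steel rod 10 mm across to 68 mm, wooden disc 40 mm across to 80 mm, wooden knob 26 mm across from 80 to 124 mm to grip. Origin at the centre of its underside, z to the knob. 0.22 kg. Starts standing on the bench. Hung, the wooden disc lies on the board, origin 12 mm up. Three to five clamps are present
- clamp2: spool clamp, 124 mm tall, round about z: dark steel disc 44 mm across from 0 to 18 mm, steel rod 10 mm across to 68 mm, wooden disc 40 mm across to 80 mm, wooden knob 26 mm across from 80 to 124 mm to grip. Origin at the centre of its underside, z to the knob. 0.22 kg. Starts standing on the bench. Hung, the wooden disc lies on the board, origin 12 mm up. Three to five clamps are present
- clamp3: spool clamp, 124 mm tall, round about z: dark steel disc 44 mm across from 0 to 18 mm, steel rod 10 mm across to 68 mm, wooden disc 40 mm across to 80 mm, wooden knob 26 mm across from 80 to 124 mm to grip. Origin at the centre of its underside, z to the knob. 0.22 kg. Starts standing on the bench. Hung, the wooden disc lies on the board, origin 12 mm up. Three to five clamps are present
- clamp4: spool clamp, 124 mm tall, round about z: dark steel disc 44 mm across from 0 to 18 mm, steel rod 10 mm across to 68 mm, wooden disc 40 mm across to 80 mm, wooden knob 26 mm across from 80 to 124 mm to grip. Origin at the centre of its underside, z to the knob. 0.22 kg. Starts standing on the bench. Hung, the wooden disc lies on the board, origin 12 mm up. Three to five clamps are present
- clamp5: spool clamp, 124 mm tall, round about z: dark steel disc 44 mm across from 0 to 18 mm, steel rod 10 mm across to 68 mm, wooden disc 40 mm across to 80 mm, wooden knob 26 mm across from 80 to 124 mm to grip. Origin at the centre of its underside, z to the knob. 0.22 kg. Starts standing on the bench. Hung, the wooden disc lies on the board, origin 12 mm up. Three to five clamps are present
- glue: bystander: white glue bottle 60 mm across, 130 mm tall; origin at the centre of its underside
- tin: bystander: tin 70 mm across, 80 mm tall; origin at the centre of its underside
- plane: bystander: small block plane 150 x 50 mm, 52 mm tall; origin at the centre of its sole

How it is judged:
By the outcome, as a careful person would: the job done as asked, in the order asked, and still so for the second after the job is handed in, with the robot touching nothing.
Of clamp1, clamp2, clamp3, clamp4, clamp5 only 3 to 5 are there at a start; the rules pass over those that are not, and their reading is None.
At some moment in a run one of clamp1, clamp2, clamp3, clamp4, clamp5 may be knocked a few centimetres aside while the robot is not near it.
Once in a run the grip may slacken for a moment while it holds something.
It also fails if it takes over 210 s, if anything falls off the work surface, if the arm or the gripper's body presses on something with over 40 N, if the wrist force passes 120 N, or if a joint passes its speed limit or range.

## Working session

There is one attempt and no reset: what is moved stays moved. The work goes in short steps, each a Python script; the robot and the scene stay as the last script left them, time stands still between calls to the robot, and variables do not carry over. Pictures are saved under pics/ and viewed, at most 14 in all, crops included, and the job is handed in when it is done.

```bash
ls; mkdir -p pics
python3 - <<'E'
from cell import env,kin,camera,calibration,job
import cv2,numpy as np
for n in("top","scene"):
    im,d=camera(n); cv2.imwrite(f"pics/{n}0.png",im); np.save(f"pics/{n}0.npy",d); c=calibration(n); print(n,{k:np.round(v,3).tolist() for k,v in c.items()})
s=env.get_state(); print({k:np.round(v,3).tolist() for k,v in s.items()})
E
```

```text
pics
top {'fx': 377.065, 'fy': 377.065, 'cx': 324.069, 'cy': 203.777, 'k1': -0.027, 'rvec': [2.241, -1.974, 0.203], 'tvec': [-0.062, 0.599, 0.914]}
scene {'fx': 427.323, 'fy': 427.323, 'cx': 324.418, 'cy': 197.085, 'k1': -0.091, 'rvec': [1.792, 2.02, -0.594], 'tvec': [0.051, -0.455, 1.603]}
{'time': 0.1, 'qpos': [1.202, 0.478, 0.022, 1.556, -0.011, 1.109, -0.083], 'joint_velocities': [0.0, -0.002, 0.001, -0.002, 0.001, 0.0, 0.0], 'joint_torque': [0.005, -59.776, 1.614, -28.195, 0.013, 0.005, 0.0], 'tcp_pos': [0.174, -0.652, 0.303], 'orientation': [-0.001, 0.992, 0.13, -0.0], 'force': [-0.039, 0.186, 0.05], 'torque': [0.02, 0.015, 0.028], 'gripper_force': 0.0, 'opening': 0.085}
```

View pics/top0.png

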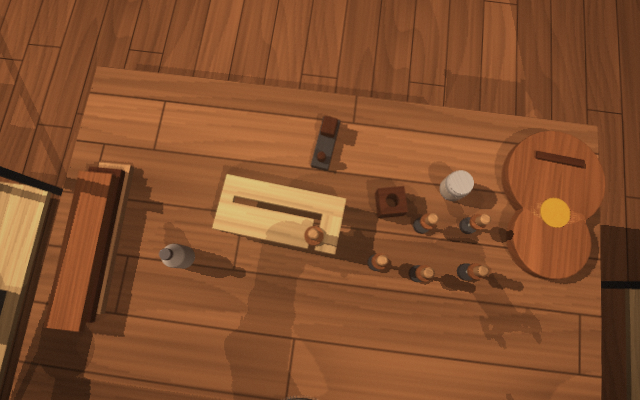

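View pics/scene0.png

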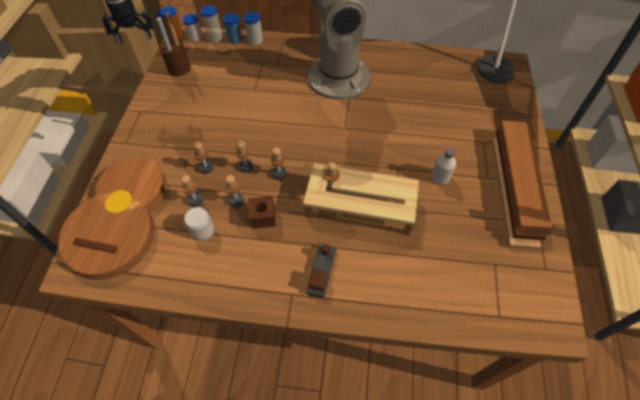

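Top view: five clamps with knobs at (432,218), (484,218), (382,260), (427,272) and (481,271). The keeper is at (314,234) in the rack, whose mouth faces down towards the robot. The block bore is at (391,201), the tin at (458,185), the plane at (326,143) and the glue at (176,256).

```bash
cat > h.py <<'E'
from cell import env,kin,camera,calibration,job
import cv2,numpy as np
def cloud(d,c):
    K=np.array([[c["fx"],0,c["cx"]],[0,c["fy"],c["cy"]],[0,0,1.]])
    v,u=np.indices(d.shape); p=np.stack([u.ravel(),v.ravel()],1).astype(np.float64)[:,None]
    n=cv2.undistortPoints(p,K,np.array([c["k1"],0,0,0,0]))[:,0]
    P=np.c_[n,np.ones(len(n))]*d.reshape(-1,1)
    R,_=cv2.Rodrigues(np.array(c["rvec"],float)); W=(P-np.array(c["tvec"]).ravel())@R
    W[d.ravel()==0]=np.nan
    return W.reshape(d.shape+(3,))
def blobs(mask,mn=6):
    n,l,s,ce=cv2.connectedComponentsWithStats(mask.astype(np.uint8))
    return [(l==i) for i in range(1,n) if s[i,4]>=mn]
E
python3 - <<'E'
from h import *
im,d=camera("top"); W=cloud(d,calibration("top")); z=W[...,2]
roi=(W[...,1]<.5)&(W[...,1]>-.6)&(W[...,0]>.3)&(W[...,0]<1.05)
b=roi&(abs(z)<.01); print("bench z",np.median(z[roi&(z<.02)]))
print("high")
for m in blobs(roi&(z>.105)&(z<.15)): print(m.sum(),np.round(np.median(W[m],0),4),np.round((W[m].min(0)+W[m].max(0))/2,4),np.round(np.ptp(W[m],axis=0),3))
print("mid")
for m in blobs(roi&(z>.045)&(z<.095),20):
    r=cv2.minAreaRect((W[m][:,:2]*1000).astype(np.float32)); print(m.sum(),np.round(np.median(W[m],0),4),np.round(r[0],1),np.round(r[1],1),round(r[2],2))
# block hole
E
```

```text
bench z 0.0002510808130706204
high
109 [ 0.5873 -0.2491  0.1224] [ 0.5887 -0.2517  0.1169] [0.025 0.025 0.023]
115 [ 0.6015 -0.3756  0.122 ] [ 0.6026 -0.3778  0.1161] [0.024 0.025 0.021]
98 [0.5139 0.0283 0.1314] [0.5154 0.0285 0.1215] [0.025 0.023 0.029]
153 [0.4226 0.3646 0.1289] [0.4222 0.3682 0.1196] [0.028 0.026 0.029]
95 [ 0.4731 -0.1387  0.1224] [ 0.4737 -0.1402  0.1168] [0.025 0.024 0.023]
118 [ 0.4786 -0.3757  0.1222] [ 0.4794 -0.3793  0.1166] [0.024 0.025 0.021]
110 [ 0.4581 -0.2486  0.1223] [ 0.4589 -0.2513  0.1168] [0.024 0.026 0.022]
mid
252 [0.8238 0.0281 0.0521] [825.2  28.3] [39.9 49.5] 82.38
2855 [ 0.7006 -0.5476  0.0464] [ 698.9 -532.9] [380.2 134. ] 0.02
59 [0.7354 0.0381 0.0518] [736.2  38. ] [22.3 18.8] 7.3
655 [ 0.6964 -0.3237  0.0793] [ 699.6 -326.6] [66.6 66.7] 87.38
6338 [0.5554 0.1245 0.0803] [561.7 122.6] [314.8 145. ] 85.41
627 [ 0.6342 -0.1593  0.0599] [ 636.1 -160.4] [70.8 68.5] 12.58
120 [ 0.5815 -0.2422  0.08  ] [ 586.7 -248.6] [39.2 33.6] 32.87
134 [ 0.5962 -0.3692  0.0799] [ 601.8 -375. ] [39.5 33. ] 23.09
337 [0.4211 0.3499 0.0835] [423. 366.] [59.1 54.6] 4.81
103 [ 0.4687 -0.1323  0.08  ] [ 472.7 -138.6] [38.2 33.6] 29.74
101 [ 0.5054 -0.5841  0.0459] [ 510.9 -579.3] [39.7 48. ] 87.22
145 [ 0.4762 -0.3694  0.0795] [ 478.  -376.6] [39.8 34.3] 16.24
121 [ 0.4552 -0.241   0.08  ] [ 456.5 -246.5] [39.7 30.2] 25.29
```

```bash
cat >> h.py <<'E'
YAW=np.radians(-4.59); O=np.array([.5659,.02495])
def rk(x,y): # rack mm -> world xy
    c,s=np.cos(YAW),np.sin(YAW); return O+np.array([c*x-s*y,s*x+c*y])/1000
def quat(a): # tool down, closing axis at world angle a
    t=(a+np.pi/2)/2; return np.array([0,np.cos(t),np.sin(t),0])
def tops():
    im,d=camera("top"); W=cloud(d,calibration("top")); z=W[...,2]
    roi=(W[...,1]<.33)&(W[...,1]>-.6)&(W[...,0]>.3)&(W[...,0]<1.0); r=[]
    for m in blobs(roi&(z>.112)&(z<.155),30):
        t=np.percentile(W[m][:,2],70); k=m&(z>t-.006)
        (c,rad)=cv2.minEnclosingCircle((W[k][:,:2]*1000).astype(np.float32)); r.append((*np.round(c,1),round(t*1000,1),round(rad,1)))
    return r
def at(xy,z): return [float(xy[0]),float(xy[1]),float(z)]
E
python3 - <<'E'
from h import *
for r in tops(): print(r)
for a in (YAW,YAW+np.pi,YAW-np.pi):
  for p in (rk(-112,0),rk(0,216),[.602,-.376],[.458,-.25],[.636,-.16]):
    for z in (.17,.31):
      q=kin.inverse_kinematics(at(p,z),quat(a)); print(round(a,2),np.round(p,3),z,None if q is None else np.round(q,2))
E
```

```text
(np.float64(589.4), np.float64(-251.7), np.float64(123.9), 13.2)
(np.float64(603.7), np.float64(-378.5), np.float64(124.1), 12.9)
(np.float64(515.5), np.float64(29.0), np.float64(132.4), 12.6)
(np.float64(473.7), np.float64(-139.8), np.float64(124.0), 12.2)
(np.float64(478.8), np.float64(-379.5), np.float64(124.0), 13.0)
(np.float64(459.2), np.float64(-251.1), np.float64(124.4), 13.1)
-0.08 [0.454 0.034] 0.17 [ 0.5   0.44 -0.85  2.14  0.48  0.76 -0.74]
-0.08 [0.454 0.034] 0.31 [ 0.55  0.19 -0.84  2.01  0.17  1.01 -0.45]
-0.08 [0.583 0.24 ] 0.17 [ 0.23  0.83 -1.08  1.72  0.81  1.11 -1.19]
-0.08 [0.583 0.24 ] 0.31 [ 0.23  0.62 -1.06  1.61  0.56  1.25 -1.02]
-0.08 [ 0.602 -0.376] 0.17 [ 0.68  0.68 -0.31  1.55  0.24  0.95  0.21]
-0.08 [ 0.602 -0.376] 0.31 [ 0.69  0.55 -0.34  1.43  0.19  1.18  0.25]
-0.08 [ 0.458 -0.25 ] 0.17 [ 0.72  0.44 -0.42  2.01  0.26  0.74  0.06]
-0.08 [ 0.458 -0.25 ] 0.31 [ 0.76  0.25 -0.45  1.89  0.13  1.03  0.18]
-0.08 [ 0.636 -0.16 ] 0.17 [ 0.51  0.64 -0.51  1.68  0.38  0.92 -0.23]
-0.08 [ 0.636 -0.16 ] 0.31 [ 0.52  0.49 -0.52  1.57  0.26  1.15 -0.14]
3.06 [0.45
[... 683 characters left out ...]
3.22 [0.454 0.034] 0.17 [ 0.73  0.6  -1.18  2.13  0.73  0.9   2.18]
-3.22 [0.454 0.034] 0.31 [ 0.82  0.29 -1.17  2.    0.31  1.05  2.56]
-3.22 [0.583 0.24 ] 0.17 [ 0.28  0.9  -1.19  1.72  0.9   1.18  1.89]
-3.22 [0.583 0.24 ] 0.31 [ 0.29  0.68 -1.19  1.61  0.65  1.3   2.06]
-3.22 [ 0.602 -0.376] 0.17 [ 0.26  0.68  0.31  1.58 -0.25  0.91 -2.56]
-3.22 [ 0.602 -0.376] 0.31 [ 0.28  0.54  0.28  1.47 -0.16  1.15 -2.63]
-3.22 [ 0.458 -0.25 ] 0.17 [ 0.21  0.41  0.22  2.05 -0.13  0.7  -2.72]
-3.22 [ 0.458 -0.25 ] 0.31 [ 0.29  0.22  0.1   1.92 -0.03  1.01 -2.82]
-3.22 [ 0.636 -0.16 ] 0.17 [ 0.01  0.59  0.19  1.72 -0.14  0.84 -2.95]
-3.22 [ 0.636 -0.16 ] 0.31 [-0.6   0.79  1.27  1.65 -0.78  1.3  -2.41]
```

Run:
```python
from h import *
def shot(n):
    c=calibration("wrist"); im,d=camera("wrist"); cv2.imwrite(f"pics/{n}.png",im); return im,cloud(d,c)
env.reach(at([.636,-.16],.33),quat(YAW)); 
im,W=shot("wb"); z=W[...,2]
m=(abs(z-.06)<.006)&(np.hypot(W[...,0]-.636,W[...,1]+.16)<.06)
r=cv2.minAreaRect((W[m][:,:2]*1000).astype(np.float32)); print("block",m.sum(),r)
h=(z<.045)&(np.hypot(W[...,0]-.636,W[...,1]+.16)<.026); 
print("hole",h.sum())
env.movel(at(rk(-50,0),.33),velocity=.3)
im2,W=shot("wr"); z=W[...,2]
m=(abs(z-.08)<.005); r=cv2.minAreaRect((W[m][:,:2]*1000).astype(np.float32)); print("rack",m.sum(),r)
k=(z>.126)&(z<.138); print("keeper",cv2.minEnclosingCircle((W[k][:,:2]*1000).astype(np.float32)),np.median(z[k]))
cv2.imwrite("pics/w2.png",np.vstack([im,im2])[::1,:][:, :]) ; cv2.imwrite("pics/w2.png",cv2.resize(np.hstack([im,im2]),(800,250)))
print(env.get_state()["time"])
```

```text
block 3224 ((635.5772705078125, -159.5170440673828), (70.15556335449219, 70.54676818847656), 12.576643943786621)
hole 636
rack 28221 ((560.9320068359375, -66.59860229492188), (237.48472595214844, 537.530029296875), 10.174291610717773)
keeper ((493.65966796875, -43.938072204589844), 90.3870620727539) 0.131766797446923
3.6
```

View pics/w2.png

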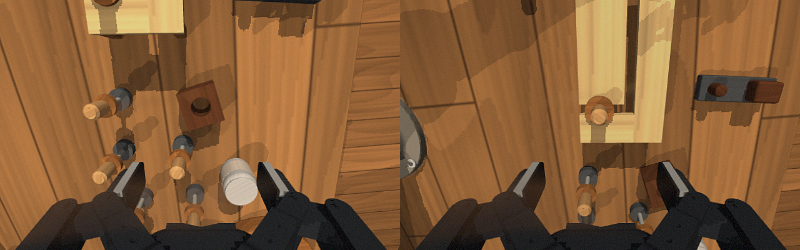

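Left: block bore at (200,106), tin beside it. Right: keeper knob at (599,115) in the rack, slot clear. The wrist camera's block fix agrees with the top camera to 1 mm, so I'll start with the keeper.

```bash
cat >> h.py <<'E'
def st():
    s=env.get_state(); return f"t={s['time']:.1f} tcp={np.round(s['tcp_pos'],4)} op={s['opening']:.4f} gf={s['gripper_force']:.0f} F={np.round(s['force'],1)}"
def insert(xy,zt,z0,off):
    """lower keeper into a hole at xy: origin from z0 to zt, searching if it lands high"""
    env.movel(at(xy,z0+off),velocity=.2)
    for dx,dy in [(0,0),(2,0),(-2,0),(0,2),(0,-2),(2,2),(-2,-2),(2,-2),(-2,2)]:
        p=np.array(xy)+[dx/1000,dy/1000]
        env.movel(at(p,z0+off),velocity=.1)
        hit=env.movel(at(p,zt-.001+off),velocity=.05,stop_force=12)
        z=env.get_state()["tcp_pos"][2]-off; print("insert",dx,dy,hit,round(z,4),st())
        if z<zt+.006: return True
    return False
E
python3 - <<'E'
from h import *
K=.127; n=[.5157,.029]
env.movel(at(n,.26),velocity=.3); env.movel(at(n,.04+K),velocity=.15,stop_force=15); print(st())
env.grip(.02,80); print(st())
env.movel(at(n,.115+K),velocity=.12); print(st())
b=[.6359,-.160]
env.movel(at(b,.115+K),velocity=.25); print(st())
print(insert(b,.02,.064,K))
E
```

```text
t=4.8 tcp=[0.5167 0.0292 0.1682] op=0.0854 gf=0 F=[-0.3  0.2  0.3]
t=5.3 tcp=[0.5159 0.029  0.1675] op=0.0239 gf=78 F=[-1.3 -0.8  6.4]
t=6.1 tcp=[0.5152 0.0288 0.2413] op=0.0240 gf=78 F=[-0.4 -0.9 -1.8]
t=7.2 tcp=[ 0.6353 -0.1582  0.2416] op=0.0242 gf=78 F=[-0.5 -0.3 -2. ]
insert 0 0 True 0.0206 t=8.6 tcp=[ 0.6354 -0.1599  0.1476] op=0.0237 gf=79 F=[-0.8 -0.7  5.8]
True
```

```bash
cat >> h.py <<'E'
C=.160
def pick(xy):
    s=env.get_state()["tcp_pos"]; env.movel(at(s[:2],.30),velocity=.3)
    env.movel(at(xy,.30),velocity=.35); env.grip(.085)
    env.movel(at(xy,C+.001),velocity=.15,stop_force=15)
    env.grip(.02,90); print("grip",st())
    env.movel(at(xy,.145+C),velocity=.2); print("lift",st())
    return env.get_state()["opening"]>.015
def carry():
    p=rk(-118,0); env.movel(at(p,.145+C),velocity=.3); print("mouth",st())
    env.movel(at(p,.026+C),velocity=.15); env.dwell(.2); print("down",st())
def slide(yt):
    print("in",env.movel(at(rk(0,0),.026+C),velocity=.12,stop_force=20),st())
    print("leg",env.movel(at(rk(0,yt),.026+C),velocity=.12,stop_force=20),st())
def hang(yt):
    print("low",env.movel(at(rk(0,yt),.0115+C),velocity=.05,stop_force=8),st())
    env.grip(.05); env.movel(at(rk(0,yt),.30),velocity=.2); print("up",st())
E
python3 - <<'E'
from h import *
s=env.get_state()["tcp_pos"]; env.grip(.06); env.movel(at(s[:2],.30),velocity=.25); 
for r in tops(): print(np.array(r))
im,d=camera("top");W=cloud(d,calibration("top"));m=(np.hypot(W[...,0]-.636,W[...,1]+.16)<.03); print("keeper z",np.nanpercentile(W[m][:,2],95))
print(pick([.4737,-.1398]))
carry()
E
```

```text
[ 589.2 -251.7  123.8   13. ]
[ 473.8 -139.8  124.1   12.3]
[ 457.9 -250.9  124.1   13.2]
keeper z 0.6099819499933753
grip t=12.8 tcp=[ 0.4742 -0.1399  0.1615] op=0.0238 gf=89 F=[-0.6 -0.1  5.3]
lift t=13.7 tcp=[ 0.4728 -0.1398  0.3037] op=0.0239 gf=88 F=[ 0.1 -0.1 -1.9]
True
mouth t=14.4 tcp=[0.4477 0.0343 0.3041] op=0.0240 gf=88 F=[ 1.  -0.2 -3. ]
down t=15.6 tcp=[0.4488 0.0344 0.1868] op=0.0240 gf=88 F=[ 0.2 -0.2 -2.6]
```

Run:
```python
from h import *
im,_=camera("scene"); cv2.imwrite("pics/s1.png",cv2.resize(im[110:260,160:440],None,fx=2.8,fy=2.8))
```

```text
(no output)
```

View pics/s1.png

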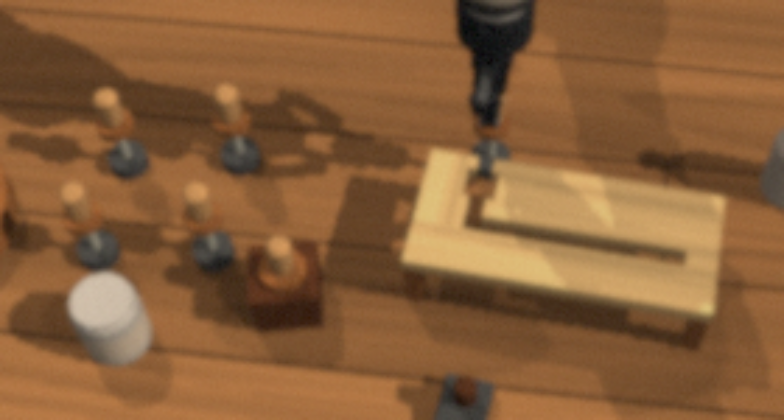

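The keeper stands in the block at (280,265) with its flange down. The held clamp is upright in front of the mouth at (488,150), so I'll slide it in.

Run:
```python
from h import *
slide(213); hang(213)
for r in tops(): print(np.array(r,float))
im,_=camera("scene"); cv2.imwrite("pics/s2.png",cv2.resize(im[110:260,160:440],None,fx=2.8,fy=2.8))
```

```text
in False t=16.8 tcp=[0.5652 0.025  0.1858] op=0.0239 gf=88 F=[ 0.5  0.4 -1.9]
leg False t=18.7 tcp=[0.5831 0.2363 0.1859] op=0.0236 gf=88 F=[-0.1 -0.3 -2.1]
low True t=19.0 tcp=[0.5834 0.2372 0.1736] op=0.0240 gf=89 F=[-2.2 -1.2  6. ]
up t=20.2 tcp=[0.5825 0.2367 0.2988] op=0.0498 gf=0 F=[ 0.7 -0.5 -0.8]
[ 588.6 -251.4  123.8   12.8]
[ 603.2 -378.6  123.8   13.4]
[ 478.6 -379.6  123.7   13. ]
[ 458.2 -251.   124.1   12.9]
```

View pics/s2.png

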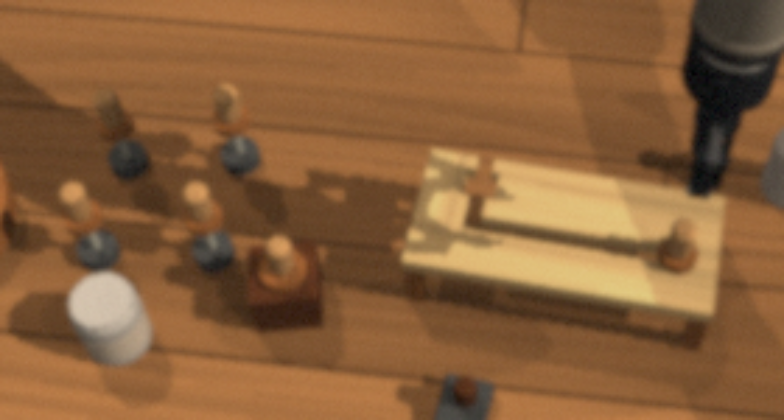

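Clamp 1 hangs at the closed end of the leg, at (680,255), upright and on the board. I'll repeat this for the others, re-measuring before each pick.

```bash
cat >> h.py <<'E'
def one(near,yt):
    c=[r for r in tops() if r[1]<-90]; print([np.array(r,float).tolist() for r in c])
    r=min(c,key=lambda r:np.hypot(r[0]-near[0],r[1]-near[1])); assert 122<r[2]<126.5,r
    for o in c: assert o is r or np.hypot(o[0]-r[0],o[1]-r[1])>75,"crowded"
    assert pick([r[0]/1000,r[1]/1000])
    p=rk(-118,0); env.movel(at(p,.145+C),velocity=.3); print("mouth",st()); assert env.get_state()["opening"]>.02
    assert not env.movel(at(p,.026+C),velocity=.15,stop_force=10); print("down",st()); assert env.get_state()["opening"]>.02
    for q in (rk(0,0),rk(0,yt)):
        hit=env.movel(at(q,.026+C),velocity=.12,stop_force=20); print("slide",hit,st()); assert not hit
    assert env.get_state()["opening"]>.02
    hang(yt)
E
python3 - <<'E'
from h import *
one((589,-252),168)
im,_=camera("scene"); cv2.imwrite("pics/s3.png",cv2.resize(im[110:260,160:440],None,fx=2.8,fy=2.8))
one((458,-251),123)
im,_=camera("scene"); cv2.imwrite("pics/s4.png",cv2.resize(im[110:260,160:440],None,fx=2.8,fy=2.8))
E
```

```text
[[589.3, -251.3, 124.0, 13.4], [602.7, -378.7, 123.8, 13.2], [479.4, -379.0, 124.1, 12.9], [458.4, -251.3, 123.9, 13.2]]
grip t=24.2 tcp=[ 0.5895 -0.2514  0.1616] op=0.0236 gf=89 F=[-1.3  0.8  5.2]
lift t=25.1 tcp=[ 0.5884 -0.2512  0.3032] op=0.0240 gf=88 F=[-0.   0.5 -1.5]
mouth t=26.3 tcp=[0.4488 0.033  0.3047] op=0.0239 gf=88 F=[ 0.1 -0.3 -3.5]
down t=27.2 tcp=[0.4489 0.0344 0.1866] op=0.0239 gf=88 F=[ 0.2  0.2 -2.3]
slide False t=28.4 tcp=[0.5652 0.025  0.1859] op=0.0240 gf=88 F=[ 0.2  0.1 -2. ]
slide False t=29.9 tcp=[0.5795 0.1913 0.1859] op=0.0237 gf=88 F=[ 0.8  0.2 -2.8]
low True t=30.2 tcp=[0.5798 0.1921 0.1736] op=0.0239 gf=89 F=[-1.2 -0.9  7.7]
up t=31.4 tcp=[0.5788 0.1919 0.2988] op=0.0504 gf=0 F=[ 0.   0.1 -0.1]
[[603.2, -379.0, 123.6, 13.4], [478.6, -379.7, 123.9, 13.4], [458.7, -251.2, 124.0, 13.2]]
grip t=35.3 tcp=[ 0.4591 -0.2513  0.1616] op=0.0237 gf=88 F=[-0.7  0.2  6.7]
lift t=36.2 tcp=[ 0.4578 -0.251   0.3036] op=0.0237 gf=88 F=[ 0.2 -0.2 -3.1]
mouth t=37.3 tcp=[0.448  0.0332 0.3045] op=0.0235 gf=88 F=[ 0.3 -0.4 -2.3]
down t=38.2 tcp=[0.4489 0.0344 0.1867] op=0.0237 gf=88 F=[ 1.1  0.4 -2.5]
slide False t=39.3 tcp=[0.5652 0.025  0.1859] op=0.0232 gf=88 F=[ 0.1 -0.  -2.2]
slide False t=40.5 tcp=[0.5758 0.1464 0.1858] op=0.0239 gf=88 F=[-0.2 -0.3 -2. ]
low True t=40.8 tcp=[0.5763 0.147  0.1737] op=0.0240 gf=89 F=[-1.7 -0.5  5.4]
up t=42.0 tcp=[0.5752 0.1471 0.2989] op=0.0499 gf=0 F=[ 0.2  0.6 -0.1]
```

Run:
```python
from h import *
one((479,-379),78)
one((603,-379),33)
s=env.get_state()["tcp_pos"]; env.movel(at([.64,-.16],.33),velocity=.3)
for r in tops(): print(np.array(r,float))
im,_=camera("scene"); cv2.imwrite("pics/s5.png",cv2.resize(im[110:260,160:440],None,fx=2.8,fy=2.8))
```

```text
[[602.2, -378.9, 123.6, 13.2], [479.5, -379.7, 123.9, 12.7]]
grip t=46.1 tcp=[ 0.4798 -0.38    0.1616] op=0.0239 gf=89 F=[-1.1  0.4  5. ]
lift t=47.0 tcp=[ 0.4787 -0.3793  0.3034] op=0.0237 gf=88 F=[ 0.2 -0.2 -2.1]
mouth t=48.5 tcp=[0.4482 0.0332 0.3047] op=0.0239 gf=88 F=[ 0.  -0.4 -1.9]
down t=49.5 tcp=[0.4488 0.0345 0.1866] op=0.0240 gf=88 F=[-0.2  0.2 -1.8]
slide False t=50.6 tcp=[0.5652 0.025  0.1859] op=0.0234 gf=88 F=[ 0.5  0.2 -2.1]
slide False t=51.4 tcp=[0.5721 0.1019 0.1858] op=0.0237 gf=88 F=[ 0.1 -0.9 -2.1]
low True t=51.7 tcp=[0.5726 0.102  0.1736] op=0.0236 gf=89 F=[-1.7 -0.4  5.8]
up t=52.9 tcp=[0.5715 0.1023 0.2988] op=0.0500 gf=0 F=[ 0.5 -0.9 -0.6]
[[603.8, -378.5, 123.6, 13.3]]
grip t=56.8 tcp=[ 0.6041 -0.3787  0.1616] op=0.0239 gf=89 F=[-0.3 -0.3  4.4]
lift t=57.7 tcp=[ 0.603  -0.3783  0.3031] op=0.0242 gf=88 F=[ 1.4 -0.2 -1.8]
mouth t=59.3 tcp=[0.4486 0.0331 0.3048] op=0.0236 gf=88 F=[ 1.4 -0.6 -1.1]
down t=60.2 tcp=[0.4489 0.0345 0.1867] op=0.0237 gf=88 F=[-0.5 -0.7 -1.4]
slide False t=61.4 tcp=[0.5652 0.025  0.1859] op=0.0237 gf=88 F=[ 0.1 -0.1 -1.6]
slide False t=61.8 tcp=[0.5682 0.0582 0.1861] op=0.0239 gf=88 F=[ 0.2  0.1 -0.9]
low True t=62.1 tcp=[0.5689 0.057  0.1735] op=0.0242 gf=89 F=[-2.1  0.5  6. ]
up t=63.2 tcp=[0.5679 0.0575 0.2988] op=0.0500 gf=0 F=[ 0.5  0.1 -0.1]
[583.7 235.5 136.   12.9]
[582.5 189.3 135.8  12.6]
[576.3 146.1 135.9  13.1]
[573.4 103.8 136.1  12.9]
[569.3  55.5 136.   12.8]
```

View pics/s5.png

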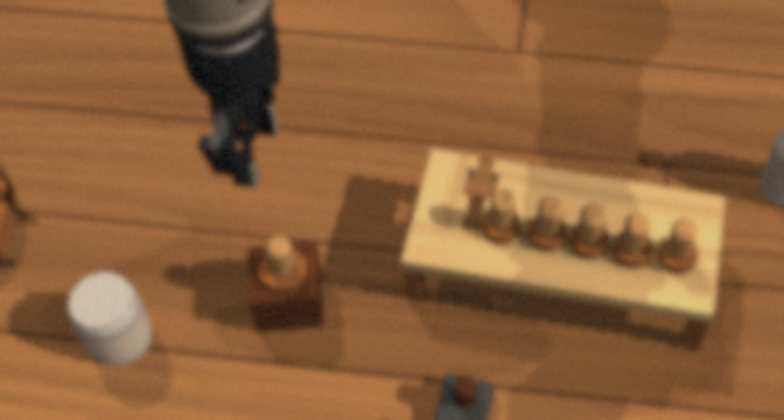

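All five knobs read 136 mm, which is the hung height, and lie along the leg. The keeper is still in the block at (280,262). I'll return the keeper now.

Run:
```python
from h import *
K=.127; b=[.6357,-.160]
env.grip(.07); env.movel(at(b,.22),velocity=.25); env.movel(at(b,.02+K),velocity=.12,stop_force=15); print(st())
env.grip(.02,80); print(st())
env.movel(at(b,.125+K),velocity=.12); print(st())
n=rk(-50,0)
w=rk(-75,-60)
env.movel(at(w,.125+K),velocity=.25); env.movel(at(n,.125+K),velocity=.2); print(st())
ok=env.get_state()["opening"]>.02 and insert(n,.04,.084,K); print(ok)
```

```text
t=66.0 tcp=[ 0.6363 -0.1599  0.1478] op=0.0700 gf=0 F=[ 0.3  1.1 -0.5]
t=66.4 tcp=[ 0.636  -0.1601  0.1479] op=0.0242 gf=78 F=[-2.3  0.4  6.6]
t=67.5 tcp=[ 0.6351 -0.1601  0.251 ] op=0.0240 gf=78 F=[ 0.4  0.3 -1.9]
t=68.9 tcp=[0.517  0.0287 0.2516] op=0.0244 gf=78 F=[-0.7 -0.5 -1.7]
insert 0 0 True 0.0408 t=70.3 tcp=[0.5156 0.0289 0.1678] op=0.0240 gf=79 F=[-1.  -0.7  7. ]
True
```

Run:
```python
from h import *
s=env.get_state()["tcp_pos"]; env.grip(.045); env.movel(at(s[:2],.30),velocity=.2); env.movel(at([.55,-.3],.33),velocity=.3); env.dwell(1)
for r in tops(): print(np.array(r,float), np.round((np.array(r[:2],float)/1000-O)@np.array([[np.cos(YAW),-np.sin(YAW)],[np.sin(YAW),np.cos(YAW)]])*1000,1))
im,_=camera("scene"); cv2.imwrite("pics/s6.png",cv2.resize(im[110:310,160:480],None,fx=2.5,fy=2.5)); print(st())
```

```text
[583.5 235.9 135.6  13.2] [  0.7 211.7]
[582.6 189.8 136.   13. ] [  3.5 165.7]
[576.7 145.3 135.7  13.1] [  1.1 120.8]
[573.3 103.8 136.2  13. ] [ 1.1 79.2]
[569.3  55.3 136.3  12.9] [ 1.  30.5]
[515.7  28.8 132.1  12.5] [-50.3  -0.2]
t=73.8 tcp=[ 0.55 -0.3   0.33] op=0.0451 gf=0 F=[-0.3 -0.3  0.5]
```

View pics/s6.png

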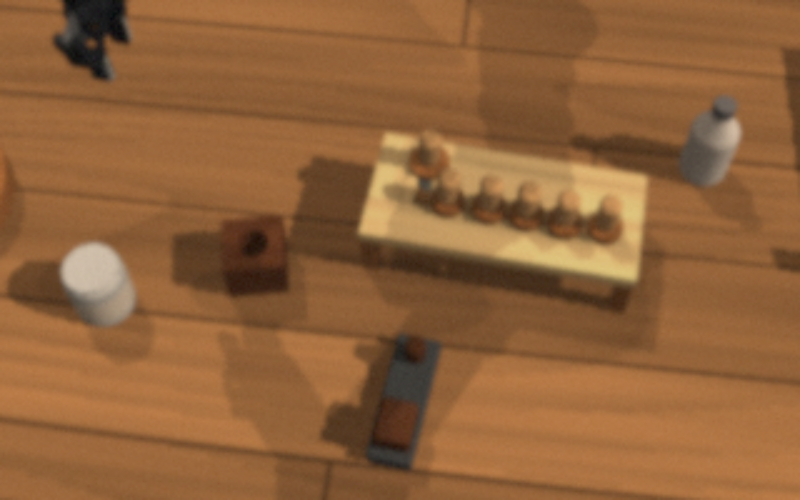

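The five clamps hang in the long leg, (447,200) to (605,225). The keeper is seated at (428,155) with its top at 132 mm, and the glue, tin and plane have not moved.

```bash
python3 -c "
from cell import job; print(job.job_done())"
```

```text
the job is handed in; nothing more can be done
None
```

All five spool clamps hang in the long leg of the slot, the keeper is fully down in its notch, the glue bottle, tin and plane were left alone, and the job was handed in at about 74 s of the 210 s.

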